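# Find the steel core insert by weight and take it out of its pin-locked case

## Robot

A 6-joint arm with a two-finger parallel gripper is mounted at the origin on a cart in front of the work surface, level with it; the furniture and walls round the work are solid. World frame = base frame: x ahead of the robot, y to its left, z up, the work surface at z = 0. Lengths are in m, angles in degrees, forces in N, time in s.
With the tool pointing down it reaches from about 0.375 to 0.9 m from the base axis. Payload 3.1 kg.
Tool frame: the origin (TCP) lies midway between the tips of the shut fingers; the grasp point (between the pads) lies 19 mm behind it; z points along the fingers, y is the direction in which the jaws open and shut (so a half turn about z gives the same grasp; the last joint's range is limited). The gripper opens to 87 mm and grips with 3 to 60 N. Pads are 19 mm wide; open, the fingers measure 117 mm over their backs; the gripper's body (75 mm by 190 mm) begins 51 mm behind the grasp point.
Start: joints at [59.559, 30.224, 82.088, -0, 67.689, -10.227], TCP at [0.216, 0.586, 0.223] pointing down, gripper open.
Joint ranges: [-176.69, 176.69], [-43.24, 126.21], [12.49, 139.97], [-82, 262], [0, 151.66], [-163.58, 163.58]. Speed limits (degrees/s): [159.86, 159.86, 180, 180, 180, 180].

## Interface

Orientations are given as a 3x3 rotation matrix whose columns are the frame's x, y, z axes.
In Python, from rig import bot, capture, get_calibration gives the robot as it stands.
- The arm moves only by the tool play_rows, never from a script. Its arguments are lists of equal length, an entry for each row: "fingers": the closure in counts, from 0 (fully open) to 255 (shut); "linear": the shift along the tool's x, y, z in mm, a list of three; "rot": the turn, a rotation vector about the tool's x, y, z in degrees, a list of three. A call has 1 to 20 rows; each row is the pose to reach, as a shift and turn from the pose commanded when the call began, along the tool's axes at that moment; what a row does not reach only later rows make up. A row lasts 1/10 s, in which the tool goes at most 50 mm and 8.59 degrees, less where a joint would pass 70% of its speed; a pose out of reach is approached as far as the arm can. A call with a gripper value outside its range is refused whole. The fingers move at their own pace and stop on an object; the grip force is fixed at half the most. Time passes only in rows, so rows that repeat a pose let the fingers close. It gives the time, the measured TCP pose, the force and the opening at its end, in the units of the state.
- bot.read_state(): the state, without advancing time (a new reading comes with each control period).
- capture(name): name is "scene" or "top"; returns the picture (480x640x3 uint8, red, green, blue); there is no depth.
- get_calibration(name): a dict with "vfov" (degrees; the focal length in pixels is half the picture's height over the tangent of half this angle, whatever the lens; pixels are square), "cx", "cy" (the principal point, pixels), "dist" ([k1, k2, p1, p2, k3] as OpenCV has them; the pictures are not rectified), "camera_from_world" (4x4, takes a point from world to camera coordinates). Camera axes: x right, y down, z forward; pixel columns grow to the right and rows downward; lengths in m; the calibration is good to about 2 mm. A picture is of the moment at which its call begins. get_calibration takes no time and is no camera call.
- bot.hand_in(): hands the job in, once; it reports no verdict.
The state is a dict: "time_s": time; "joint_positions": joint angles; "qvel": joint speeds; "tau": joint torques, N m; "position": TCP position; "tcp_rot": TCP orientation; "force": force on the tool from outside, world axes, zero at the start; "moment": the same for the moment, N m; "opening": opening from 0.0 (shut) to 1.0 (fully open).
Only numpy, scipy, OpenCV 4.12 (cv2) and the standard library are available. Lean on these libraries where they do the work, as an engineer would, in place of code of your own. Each camera call takes 0.05 s, during which the arm holds its last target.

## Task

Three identical closed cases hold core inserts; one is steel, the other two are light printed copies of the same grey, so heft the cases until you have the heavy one and set it down upright on the bench again. Push the pick into the hole in that case's nose until its lid springs open, lay the pick down on the bench, then lift the steel insert out and stand it, tang up, on the blue mat. Leave the other two cases shut and standing upright on the bench, tip no case over, and do not disturb the mug, the gauge block or the marker pen.

Things in the scene. Friction and masses are not known exactly. Their poses are not given: they have to be found in the camera images.
- case_1_mid (a point): Point on the middle plane of case 1, over its balance point, 15 mm above the bench. x axis to the rear (hinge end), -x to the sloping nose, z up. Grip here across the straight side walls: 62 mm apart, 30 mm high, from 42 mm in front (-x) to 50 mm behind. The lid above is 58 mm wide, its top 55 mm above the bench. The nose, 50 mm wide, reaches 84 mm in front.
- case_1: Case 1 as a whole, dark grey, 134 mm long; the three look alike and stand loose. Origin: centre of its underside, 10 mm in front (-x) of and 15 mm below case_1_mid, same axes. The shut case with the steel insert weighs 0.72 to 0.82 kg, each of the others about 0.35 kg; its number does not tell which it is.
- hole_1 (a point): Centre of the 13 mm round hole in the sloping nose face of case 1, 18 mm above the bench; axes as the case. The bore runs in 35 degrees below level (direction 0.82 x - 0.57 z). A sprung catch plate lies 12 mm inside along it; pushed 3 mm further (2 to 4 N) it frees the lid; it meets its stop at 4.5 mm. Too small for fingers. Harder pushes slide the case back.
- lid_1 (a joint): Lid of case 1, hinged across the rear end, 32 mm above the bench: 0 rad shut and caught (within 0.01), 1.9 rad fully open, leaning back behind the case. Once the catch frees it, its spring swings it open in about one second and it stays open.
- insert_1_mid (a point): Centre of insert 1 (22 mm above its underside), a grey block 78 mm (x) by 50 (y) by 24 high with an upright tang in its middle, 44 mm (x) by 22 (y), its top 44 mm above the underside; grip the tang across its 22 mm. It stands in case 1, 4 mm above the bench, with 3 mm of play: the tang is clear above the side walls when the lid is open.
- insert_1: Insert 1 as a whole: origin at the centre of its underside, x along its 78 mm, z up to the tang. One insert is steel (about 0.5 kg), the two others printed copies (0.11 kg) of the same grey look; the number does not tell which.
- case_2_mid (a point): Point on the middle plane of case 2, over its balance point, 15 mm above the bench. x axis to the rear (hinge end), -x to the sloping nose, z up. Grip here across the straight side walls: 62 mm apart, 30 mm high, from 42 mm in front (-x) to 50 mm behind. The lid above is 58 mm wide, its top 55 mm above the bench. The nose, 50 mm wide, reaches 84 mm in front.
- case_2: Case 2 as a whole, dark grey, 134 mm long; the three look alike and stand loose. Origin: centre of its underside, 10 mm in front (-x) of and 15 mm below case_2_mid, same axes. The shut case with the steel insert weighs 0.72 to 0.82 kg, each of the others about 0.35 kg; its number does not tell which it is.
- hole_2 (a point): Centre of the 13 mm round hole in the sloping nose face of case 2, 18 mm above the bench; axes as the case. The bore runs in 35 degrees below level (direction 0.82 x - 0.57 z). A sprung catch plate lies 12 mm inside along it; pushed 3 mm further (2 to 4 N) it frees the lid; it meets its stop at 4.5 mm. Too small for fingers. Harder pushes slide the case back.
- lid_2 (a joint): Lid of case 2, hinged across the rear end, 32 mm above the bench: 0 rad shut and caught (within 0.01), 1.9 rad fully open, leaning back behind the case. Once the catch frees it, its spring swings it open in about one second and it stays open.
- insert_2_mid (a point): Centre of insert 2 (22 mm above its underside), a grey block 78 mm (x) by 50 (y) by 24 high with an upright tang in its middle, 44 mm (x) by 22 (y), its top 44 mm above the underside; grip the tang across its 22 mm. It stands in case 2, 4 mm above the bench, with 3 mm of play: the tang is clear above the side walls when the lid is open.
- insert_2: Insert 2 as a whole: origin at the centre of its underside, x along its 78 mm, z up to the tang. One insert is steel (about 0.5 kg), the two others printed copies (0.11 kg) of the same grey look; the number does not tell which.
- case_3_mid (a point): Point on the middle plane of case 3, over its balance point, 15 mm above the bench. x axis to the rear (hinge end), -x to the sloping nose, z up. Grip here across the straight side walls: 62 mm apart, 30 mm high, from 42 mm in front (-x) to 50 mm behind. The lid above is 58 mm wide, its top 55 mm above the bench. The nose, 50 mm wide, reaches 84 mm in front.
- case_3: Case 3 as a whole, dark grey, 134 mm long; the three look alike and stand loose. Origin: centre of its underside, 10 mm in front (-x) of and 15 mm below case_3_mid, same axes. The shut case with the steel insert weighs 0.72 to 0.82 kg, each of the others about 0.35 kg; its number does not tell which it is.
- hole_3 (a point): Centre of the 13 mm round hole in the sloping nose face of case 3, 18 mm above the bench; axes as the case. The bore runs in 35 degrees below level (direction 0.82 x - 0.57 z). A sprung catch plate lies 12 mm inside along it; pushed 3 mm further (2 to 4 N) it frees the lid; it meets its stop at 4.5 mm. Too small for fingers. Harder pushes slide the case back.
- lid_3 (a joint): Lid of case 3, hinged across the rear end, 32 mm above the bench: 0 rad shut and caught (within 0.01), 1.9 rad fully open, leaning back behind the case. Once the catch frees it, its spring swings it open in about one second and it stays open.
- insert_3_mid (a point): Centre of insert 3 (22 mm above its underside), a grey block 78 mm (x) by 50 (y) by 24 high with an upright tang in its middle, 44 mm (x) by 22 (y), its top 44 mm above the underside; grip the tang across its 22 mm. It stands in case 3, 4 mm above the bench, with 3 mm of play: the tang is clear above the side walls when the lid is open.
- insert_3: Insert 3 as a whole: origin at the centre of its underside, x along its 78 mm, z up to the tang. One insert is steel (about 0.5 kg), the two others printed copies (0.11 kg) of the same grey look; the number does not tell which.
- pick_grip (a point): Release pick lying on the bench: orange handle 80 mm long and 22 mm square. This point is on the handle's axis, 40 mm from its front end, 11 mm above the bench. x axis points along the pick to its tip; z up.
- pick_tip (a point): Tip of the pick's straight steel pin (5 mm thick, 70 mm long from the handle), on the pick's axis 105 mm ahead of pick_grip.
- mat: Blue ribbed rubber mat lying on the bench, 130 mm (x) by 170 mm (y), its top 5 mm above the bench. Origin at the centre of its underside, z up. It does not move.
- mug: White enamel mug, 75 mm wide, 77 mm high, loose bystander. Origin under its middle.
- gauge: Grey gauge block, 22 by 60 by 14 mm, loose bystander. Origin at the centre of its underside.
- pen: Black marker pen, 14 by 130 mm, loose bystander. Origin under its middle.

How it is judged:
By the outcome, as a careful person would: the job done as asked, in the order asked, and still so for the second after the job is handed in, with the robot touching nothing.
It also fails if it takes over 72 s, if anything falls off the work surface, if the arm or the gripper's body presses on something with over 40 N, if the wrist force passes 120 N, or if a joint passes its speed limit or range.

## Working session

There is one attempt and no reset: what is moved stays moved. The work goes in short steps, Python scripts to look and compute and a tool call to move; the robot and the scene stay as the last step left them, time stands still between calls to the robot, and variables do not carry over. Pictures are saved under pics/ and viewed, and the job is handed in when it is done.

Besides the shell and the picture viewer there is one more tool, called as name(argument=value, ...) on one line, values as JSON. play_rows: Moves the arm, as the interface text tells. Its arguments: {"type":"object","properties":{"fingers":{"type":"array"},"linear":{"type":"array"},"rot":{"type":"array"}},"required":["fingers","linear","rot"]}

```bash
mkdir -p pics; ls
python3 - <<'E'
from rig import bot,capture,get_calibration
import cv2,json
for n in("scene","top"):
    cv2.imwrite(f"pics/{n}0.png",capture(n)[:,:,::-1])
    c=get_calibration(n);print(n,c)
print(bot.read_state())
E
```

```text
pics
scene {'vfov': 53.81285259773126, 'cx': 313.05320307035424, 'cy': 249.1981563414402, 'dist': array([-0.1194036,  0.       ,  0.       ,  0.       ,  0.       ]), 'camera_from_world': array([[ 0.51148849, -0.85928494,  0.00298498, -0.2943383 ],
       [-0.59519331, -0.35678946, -0.72003208,  0.35508237],
       [ 0.61977774,  0.36651148, -0.69393436,  1.06055866],
       [ 0.        ,  0.        ,  0.        ,  1.        ]])}
top {'vfov': 57.676557766086326, 'cx': 323.619740985795, 'cy': 239.13023427642284, 'dist': array([0.02782991, 0.        , 0.        , 0.        , 0.        ]), 'camera_from_world': array([[-0.01994029, -0.99978444, -0.00578486,  0.00530206],
       [-0.98709049,  0.02060614, -0.15883249,  0.54422264],
       [ 0.15891746,  0.00254302, -0.9872886 ,  0.97321174],
       [ 0.        ,  0.        ,  0.        ,  1.        ]])}
{'time_s': 0.1, 'joint_positions': array([ 5.95602152e+01,  3.02749095e+01,  8.21514801e+01, -1.43206879e-03,
        6.76875073e+01, -1.02255687e+01]), 'qvel': array([-0.04695632, -0.08233975, -0.21349936, -0.01517984, -0.05755295,
        0.00538878]), 'tau': array([ 3.13200126e-04, -4.40983915e+01, -1.77150661e+01,  6.35150378e-02,
        5.33999281e-02, -4.23861309e-05]), 'position': array([0.21557093, 0.58592765, 0.22164234]), 'tcp_rot': array([[-9.38410443e-01,  3.45521151e-01, -9.87185705e-04],
       [ 3.45522404e-01,  9.38408914e-01, -1.72558395e-03],
       [ 3.30158112e-04, -1.96040078e-03, -9.99998024e-01]]), 'force': array([ 0.3350631 , -0.36088115, -0.53074478]), 'moment': array([0.04072577, 0.03964993, 0.08675442]), 'opening': 1.0001408830936314}
```

View pics/scene0.png

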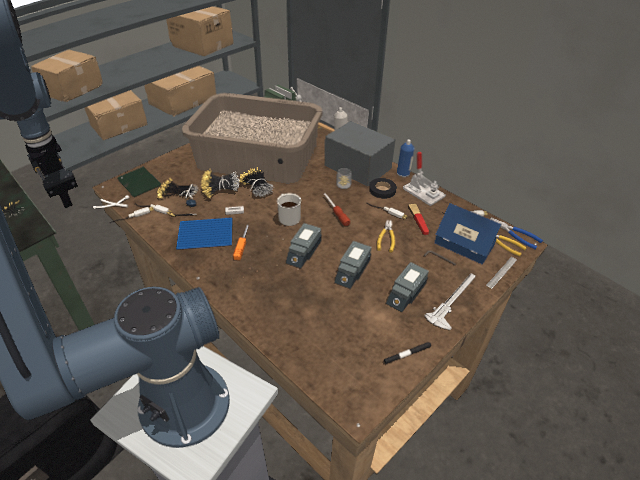

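View pics/top0.png

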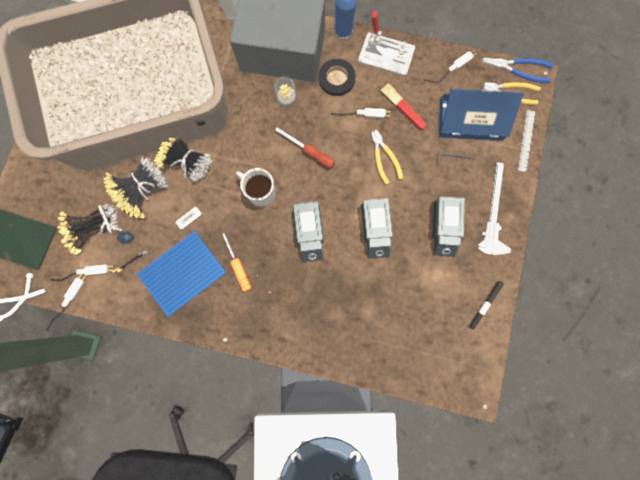

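The top view shows the three cases at about (308,230), (377,228) and (450,226), noses toward the robot. The pick is at (240,275) with its tip at (226,236), and the mat is at (181,273). The mug is at (258,188), the gauge at (188,217) and the pen at (487,305).

```bash
cat > h.py <<'E'
import numpy as np,cv2
from rig import bot,capture,get_calibration
def K(c):
    f=240/np.tan(np.radians(c["vfov"]/2)); return np.array([[f,0,c["cx"]],[0,f,c["cy"]],[0,0,1]])
def ray(n,uv):
    c=get_calibration(n);p=cv2.undistortPoints(np.array(uv,float).reshape(-1,1,2),K(c),c["dist"]).reshape(-1,2)
    M=c["camera_from_world"];R=M[:3,:3];o=-R.T@M[:3,3]
    return o,np.c_[p,np.ones(len(p))]@R
def onz(n,uv,z):
    o,d=ray(n,uv);return o+d*((z-o[2])/d[:,2])[:,None]
def proj(n,P):
    c=get_calibration(n);M=c["camera_from_world"]
    return cv2.projectPoints(np.array(P,float).reshape(-1,1,3),cv2.Rodrigues(M[:3,:3])[0],M[:3,3],K(c),c["dist"])[0].reshape(-1,2)
def grab(n,f):
    im=capture(n)[:,:,::-1].copy();cv2.imwrite(f"pics/{f}.png",im);return im
def zoom(im,x0,y0,w,h,s,f):
    cv2.imwrite(f"pics/{f}.png",cv2.resize(im[y0:y0+h,x0:x0+w],None,fx=s,fy=s,interpolation=cv2.INTER_CUBIC))
E
python3 - <<'E'
from h import *
t=cv2.imread("pics/top0.png");s=cv2.imread("pics/scene0.png")
zoom(t,280,180,200,100,4,"zt1");zoom(t,130,160,150,150,4,"zt2");zoom(s,270,210,180,110,4,"zs1")
hsv=cv2.cvtColor(t,cv2.COLOR_BGR2HSV)
o=cv2.inRange(hsv,(8,150,150),(20,255,255));o[:220]=0;o[300:]=0;o[:,:220]=0;o[:,260:]=0
c=max(cv2.findContours(o,0,2)[0],key=cv2.contourArea)
print("handle",cv2.minAreaRect(c),[onz("top",[p],.02)[0].round(4) for p in cv2.boxPoints(cv2.minAreaRect(c))])
b=cv2.inRange(hsv,(100,150,80),(125,255,255));b[:225]=0;b[:,:120]=0;b[:,240:]=0
c=max(cv2.findContours(b,0,2)[0],key=cv2.contourArea)
print("mat",[onz("top",[p],.005)[0].round(4) for p in cv2.boxPoints(cv2.minAreaRect(c))])
E
```

```text
handle ((240.58248901367188, 274.6855773925781), (33.40488815307617, 10.254996299743652), 66.03751373291016) [array([0.499, 0.219, 0.02 ]), array([0.5085, 0.197 , 0.02  ]), array([0.4358, 0.1643, 0.02  ]), array([0.4266, 0.1862, 0.02  ])]
mat [array([0.4747, 0.4404, 0.005 ]), array([0.5752, 0.3084, 0.005 ]), array([0.4749, 0.2329, 0.005 ]), array([0.3775, 0.3643, 0.005 ])]
```

View pics/zt1.png

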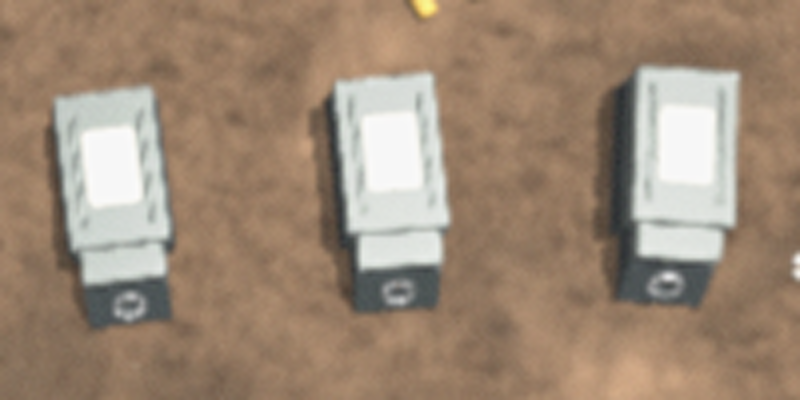

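View pics/zt2.png

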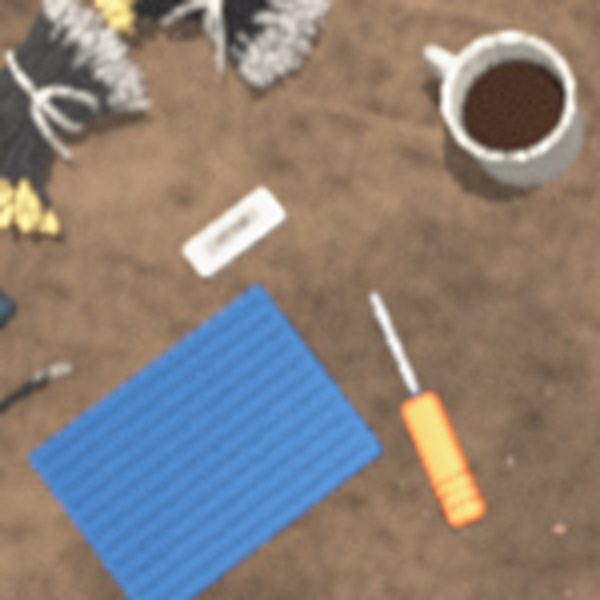

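View pics/zs1.png

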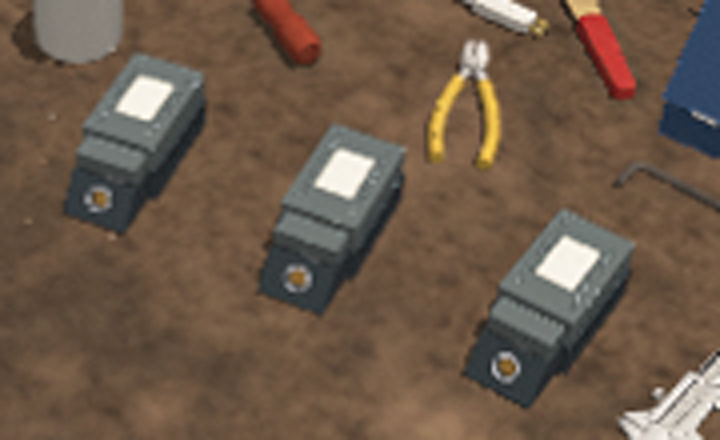

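Run:
```python
from h import *
C=dict(A=[(55,97),(152,88),(170,238),(72,248)],B=[(335,82),(432,74),(448,222),(346,232)],C=[(637,68),(738,73),(735,224),(632,222)])
Ht=dict(A=(129,306),B=(398,291),C=(666,285));Hs=dict(A=(98,199),B=(297,278),C=(506,367))
N=dict(A=[(92,327),(170,319)],B=[(354,309),(437,310)],C=[(616,298),(697,307)])
for k in C:
    P=onz("top",np.array(C[k])/4+[280,180],.055)
    rear=(P[0]+P[1])/2;front=(P[2]+P[3])/2
    ax=(rear-front);L=np.linalg.norm(ax);yaw=np.degrees(np.arctan2(ax[1],ax[0]))
    w=np.linalg.norm(P[0]-P[1]),np.linalg.norm(P[2]-P[3])
    ht=onz("top",[np.array(Ht[k])/4+[280,180]],.018)[0]
    o1,d1=ray("top",[np.array(Ht[k])/4+[280,180]]);o2,d2=ray("scene",[np.array(Hs[k])/4+[270,210]])
    A=np.c_[d1[0],-d2[0]];s=np.linalg.lstsq(A,o2-o1,rcond=None)[0]
    q1=o1+s[0]*d1[0];q2=o2+s[1]*d2[0]
    hs=onz("scene",[np.array(Hs[k])/4+[270,210]],.018)[0]
    y2=np.degrees(np.arctan2(*(rear-ht)[1::-1]))
    n=onz("top",np.array(N[k])/4+[280,180],.0)
    print(k,"lidc",P.mean(0).round(4),"rear",rear.round(4),"front",front.round(4),"L",L.round(4),"w",np.round(w,4),"yaw",yaw.round(1),"yaw hole-rear",y2.round(1),"\n hole top",ht.round(4),"scene",hs.round(4),"tri",q1.round(4),q2.round(4),"\n nose",n.mean(0).round(4),np.linalg.norm(n[0]-n[1]).round(4), "nose-rear",np.linalg.norm((rear-n.mean(0))[:2]).round(4))
# pick
tip=onz("top",[np.array((375,294))/4+[130,160]],.011)[0]
j=onz("top",[np.array((419,393))/4+[130,160]],.011)[0]
print("tip",tip,"junc",j, np.linalg.norm(tip-j))
```

```text
A lidc [0.5838 0.0295 0.055 ] rear [0.6284 0.0339 0.055 ] front [0.5392 0.025  0.055 ] L 0.0897 w [0.0569 0.0567] yaw 5.7 yaw hole-rear 5.6 
 hole top [0.5071 0.0221 0.018 ] scene [0.5093 0.0234 0.018 ] tri [0.5067 0.022  0.0209] [0.5069 0.0218 0.0209] 
 nose [0.4989 0.0216 0.    ] 0.0473 nose-rear 0.1301
B lidc [ 0.5894 -0.132   0.055 ] rear [ 0.6336 -0.1298  0.055 ] front [ 0.5452 -0.1342  0.055 ] L 0.0885 w [0.0569 0.0591] yaw 2.8 yaw hole-rear 3.8 
 hole top [ 0.5128 -0.1379  0.018 ] scene [ 0.5151 -0.1371  0.018 ] tri [ 0.5124 -0.1376  0.0205] [ 0.5129 -0.1381  0.0207] 
 nose [ 0.5038 -0.1382  0.    ] 0.05 nose-rear 0.13
C lidc [ 0.5891 -0.3026  0.055 ] rear [ 0.6341 -0.3067  0.055 ] front [ 0.5441 -0.2985  0.055 ] L 0.0904 w [0.0584 0.0588] yaw -5.2 yaw hole-rear -4.8 
 hole top [ 0.5131 -0.2966  0.018 ] scene [ 0.5156 -0.2955  0.018 ] tri [ 0.5128 -0.2958  0.0209] [ 0.5131 -0.2962  0.0211] 
 nose [ 0.5049 -0.2952  0.    ] 0.0486 nose-rear 0.1297
tip [0.56823757 0.23493581 0.011     ] junc [0.50758674 0.20767465 0.011     ] 0.06649581841903754
```

```bash
cat >> h.py <<'E'
def go(p,yaw=None,R=None,quiet=False):
    """needed tool shift (mm) and rotvec (deg) from measured pose; yaw = world angle of tool y, tool down"""
    from scipy.spatial.transform import Rotation as Ro
    s=bot.read_state();R0=s["tcp_rot"]
    if R is None:
        a=np.radians(yaw);y=np.array([np.cos(a),np.sin(a),0]);z=np.array([0,0,-1.]);R=np.c_[np.cross(y,z),y,z]
    d=R0.T@(np.array(p)-s["position"])*1000;w=Ro.from_matrix(R0.T@R).as_rotvec(degrees=True)
    print("lin",d.round(1),np.linalg.norm(d).round(0),"rot",w.round(1),"t",round(s["time_s"],2),"F",s["force"].round(1))
    return R
E
python3 - <<'E'
from h import *
go([.584,.030,.15],95.7)
go([.584,.030,.004],95.7)
E
```

```text
lin [-537.8 -394.2   72.2] 671.0 rot [ -0.1  -0.  -25.9] t 0.1 F [ 0.3 -0.4 -0.5]
lin [-537.9 -394.   218.2] 702.0 rot [ -0.1  -0.  -25.9] t 0.1 F [ 0.3 -0.4 -0.5]
```

play_rows(fingers=[0, 0, 0, 0, 0, 0, 0, 0, 0, 0, 0, 0, 0, 0, 0, 0, 0, 0, 0, 0], linear=[[-30, -22, 4], [-70, -51, 9], [-110, -81, 15], [-150, -110, 20], [-190, -139, 26], [-230, -169, 31], [-270, -198, 36], [-310, -227, 42], [-350, -257, 47], [-390, -286, 52], [-430, -315, 58], [-465, -341, 62], [-495, -363, 66], [-520, -381, 70], [-533, -391, 72], [-538, -394, 72], [-538, -394, 72], [-538, -394, 72], [-538, -394, 72], [-538, -394, 72]], rot=[[0, 0, -2], [0, 0, -4], [0, 0, -6], [0, 0, -8], [0, 0, -10], [0, 0, -12], [0, 0, -14], [0, 0, -16], [0, 0, -18], [0, 0, -20], [0, 0, -22], [0, 0, -24], [0, 0, -25], [0, 0, -25.9], [0, 0, -25.9], [0, 0, -25.9], [0, 0, -25.9], [0, 0, -25.9], [0, 0, -25.9], [0, 0, -25.9]])

```text
time_s: 2.1
position: [0.584, 0.0321, 0.1508]
tcp_rot: [[-0.995, -0.101, -0.0], [-0.101, 0.995, 0.0], [0.0, 0.0, -1.0]]
force: [-0.1, 0.1, -0.7]
opening: 1.001
```

Run:
```python
from h import *
go([.584,.030,.004],95.7)
print(bot.read_state()["joint_positions"])
im=grab("top","t1");zoom(im,230,140,200,150,4,"zt3")
```

```text
lin [  0.2  -2.1 146.8] 147.0 rot [ 0.  -0.   0.1] t 2.1 F [-0.1  0.1 -0.7]
[-7.80065211e+00  3.23562593e+01  9.18707609e+01  6.85228399e-03
  5.57878895e+01 -1.03578975e+02]
```

View pics/zt3.png

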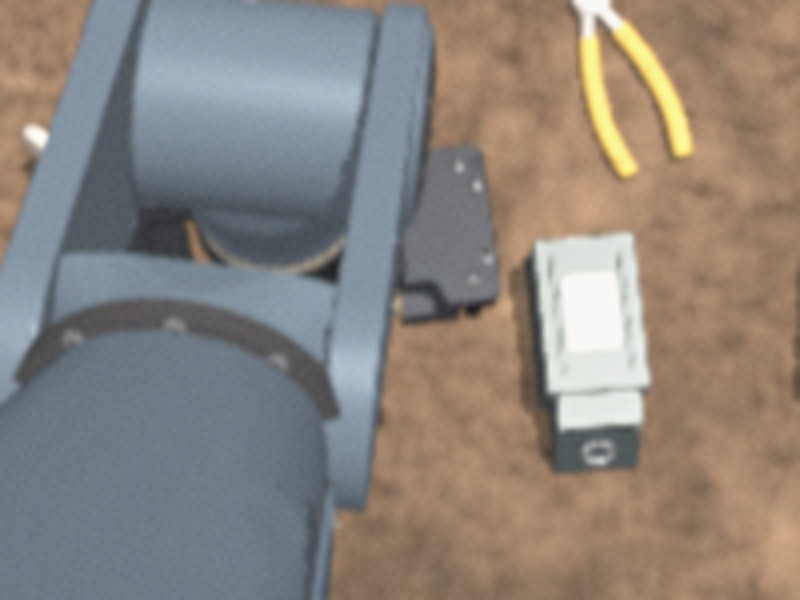

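play_rows(fingers=[0, 0, 0, 0, 0, 0, 0, 255, 255, 255, 255, 255, 255], linear=[[0, -2, 20], [0, -2, 55], [0, -2, 95], [0, -2, 125], [0, -2, 140], [0, -2, 146], [0, -2, 146], [0, -2, 146], [0, -2, 146], [0, -2, 146], [0, -2, 146], [0, -2, 146], [0, -2, 146]], rot=[[0, 0, 0], [0, 0, 0], [0, 0, 0], [0, 0, 0], [0, 0, 0], [0, 0, 0], [0, 0, 0], [0, 0, 0], [0, 0, 0], [0, 0, 0], [0, 0, 0], [0, 0, 0], [0, 0, 0]])

```text
time_s: 3.45
position: [0.5854, 0.0291, 0.0054]
tcp_rot: [[-0.995, -0.099, 0.001], [-0.099, 0.995, 0.0], [-0.001, 0.0, -1.0]]
force: [0.3, 2.0, 5.8]
opening: 0.706
```

play_rows(fingers=[255, 255, 255, 255, 255, 255, 255, 255], linear=[[0, 0, -3], [0, 0, -8], [0, 0, -14], [0, 0, -18], [0, 0, -20], [0, 0, -20], [0, 0, -20], [0, 0, -20]], rot=[[0, 0, 0], [0, 0, 0], [0, 0, 0], [0, 0, 0], [0, 0, 0], [0, 0, 0], [0, 0, 0], [0, 0, 0]])

```text
time_s: 4.25
position: [0.5847, 0.0289, 0.0244]
tcp_rot: [[-0.995, -0.099, -0.0], [-0.099, 0.995, 0.0], [0.0, 0.0, -1.0]]
force: [-0.1, 0.4, -3.1]
opening: 0.713
```

Run:
```python
from h import *
s=bot.read_state();print(s["force"],s["moment"],s["opening"],s["position"])
im=grab("scene","s2");zoom(im,230,180,180,130,4,"zs2")
```

```text
[-0.14658613  0.39942049 -3.10201944] [ 0.08565085 -0.04948212 -0.0493734 ] 0.7129816523124353 [0.58465356 0.02888547 0.02436271]
```

View pics/zs2.png

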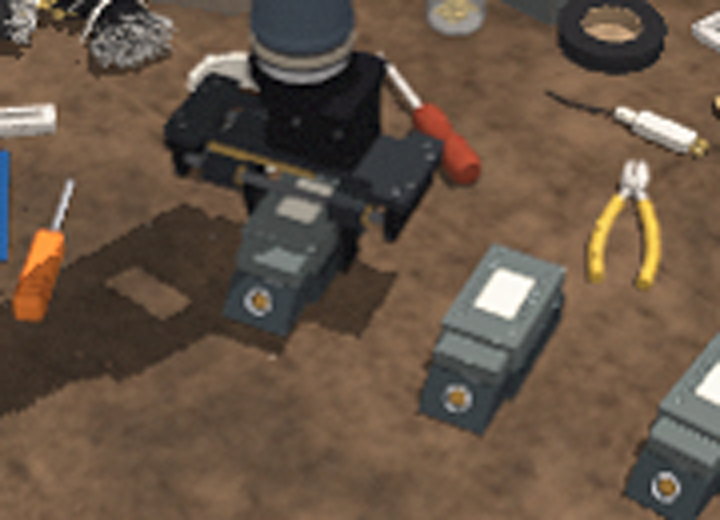

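Case A (left) is lifted at about 3 N, so it is a light one. I'll set it down and go to B.

play_rows(fingers=[255, 255, 255, 255, 255, 255, 0, 0, 0, 0, 0, 0, 0, 0], linear=[[0, 0, 6], [0, 0, 12], [0, 0, 17], [0, 0, 19], [0, 0, 20], [0, 0, 20], [0, 0, 20], [0, 0, 20], [0, 0, 20], [0, 0, 18], [0, 0, 0], [0, 0, -35], [0, 0, -70], [0, 0, -90]], rot=[[0, 0, 0], [0, 0, 0], [0, 0, 0], [0, 0, 0], [0, 0, 0], [0, 0, 0], [0, 0, 0], [0, 0, 0], [0, 0, 0], [0, 0, 0], [0, 0, 0], [0, 0, 0], [0, 0, 0], [0, 0, 0]])

```text
time_s: 5.7
position: [0.5861, 0.0288, 0.1172]
tcp_rot: [[-0.995, -0.099, 0.004], [-0.099, 0.995, -0.001], [-0.004, -0.001, -1.0]]
force: [0.8, -0.1, 0.4]
opening: 0.998
```

Run:
```python
from h import *
go([.589,-.132,.11],93.3);go([.589,-.132,.005],93.3)
```

```text
lin [  13.1 -160.2    7.3] 161.0 rot [-0.   0.2  2.4] t 5.7 F [ 0.8 -0.1  0.4]
lin [  13.5 -160.1  112.3] 196.0 rot [-0.   0.2  2.4] t 5.7 F [ 0.8 -0.1  0.4]
```

play_rows(fingers=[0, 0, 0, 0, 0, 0, 0, 0, 0, 0, 0, 255, 255, 255, 255, 255], linear=[[3, -30, 0], [6, -75, 0], [10, -120, 0], [12, -150, 0], [13, -160, 5], [13, -160, 10], [13, -160, 40], [13, -160, 75], [13, -160, 100], [13, -160, 111], [13, -160, 112], [13, -160, 112], [13, -160, 112], [13, -160, 112], [13, -160, 112], [13, -160, 112]], rot=[[0, 0, 1], [0, 0, 2], [0, 0, 2.4], [0, 0, 2.4], [0, 0, 2.4], [0, 0, 2.4], [0, 0, 2.4], [0, 0, 2.4], [0, 0, 2.4], [0, 0, 2.4], [0, 0, 2.4], [0, 0, 2.4], [0, 0, 2.4], [0, 0, 2.4], [0, 0, 2.4], [0, 0, 2.4]])

```text
time_s: 7.3
position: [0.5883, -0.1323, 0.0031]
tcp_rot: [[-0.998, -0.058, 0.001], [-0.058, 0.998, -0.001], [-0.001, -0.001, -1.0]]
force: [-0.2, -1.5, 1.4]
opening: 0.711
```

play_rows(fingers=[255, 255, 255, 255, 255, 255, 255, 255], linear=[[0, 0, 0], [0, 0, -3], [0, 0, -8], [0, 0, -14], [0, 0, -18], [0, 0, -20], [0, 0, -20], [0, 0, -20]], rot=[[0, 0, 0], [0, 0, 0], [0, 0, 0], [0, 0, 0], [0, 0, 0], [0, 0, 0], [0, 0, 0], [0, 0, 0]])

```text
time_s: 8.1
position: [0.5876, -0.1315, 0.0225]
tcp_rot: [[-0.998, -0.057, -0.0], [-0.057, 0.998, 0.0], [0.0, 0.0, -1.0]]
force: [-0.3, -0.8, -8.3]
opening: 0.707
```

Run:
```python
from h import *
s=bot.read_state();print(s["force"],s["moment"],s["opening"],s["position"],s["joint_positions"])
```

```text
[-0.34945765 -0.7743362  -8.29840743] [ 0.04568528 -0.02531888  0.01058455] 0.7066522848417522 [ 0.58761788 -0.13152516  0.02253279] [-2.32402226e+01  4.44408887e+01  9.31051993e+01  3.72133448e-03
  4.24683319e+01 -1.16525728e+02]
```

B weighs about 8 N, so it is the steel one. I'll set it back down and go for the pick.

play_rows(fingers=[255, 255, 255, 255, 255, 255, 255, 0, 0, 0, 0, 0, 0, 0, 0], linear=[[0, 0, 5], [0, 0, 11], [0, 0, 16], [0, 0, 18], [0, 0, 19], [0, 0, 19.5], [0, 0, 19.5], [0, 0, 19.5], [0, 0, 19.5], [0, 0, 19.5], [0, 0, 17], [0, 0, 0], [0, 0, -35], [0, 0, -75], [0, 0, -110]], rot=[[0, 0, 0], [0, 0, 0], [0, 0, 0], [0, 0, 0], [0, 0, 0], [0, 0, 0], [0, 0, 0], [0, 0, 0], [0, 0, 0], [0, 0, 0], [0, 0, 0], [0, 0, 0], [0, 0, 0], [0, 0, 0], [0, 0, 0]])

```text
time_s: 9.6
position: [0.5881, -0.1318, 0.1346]
tcp_rot: [[-0.998, -0.057, 0.001], [-0.057, 0.998, -0.001], [-0.001, -0.001, -1.0]]
force: [1.2, -0.4, -0.4]
opening: 0.998
```

Run:
```python
from h import *
# pick: axis from tip, junction, handle box
H=np.array([[.499,.219],[.5085,.197],[.4358,.1643],[.4266,.1862]])
f=H[:2].mean(0);r=H[2:].mean(0);print("axis",np.degrees(np.arctan2(*(f-r)[::-1])),np.linalg.norm(f-r),f,r,H.mean(0))
for z in(.011,.022):
  p=onz("top",[(240.58,274.69)],z);print(p)
s=cv2.imread("pics/scene0.png");hsv=cv2.cvtColor(s,cv2.COLOR_BGR2HSV)
o=cv2.inRange(hsv,(6,150,120),(20,255,255));o[:225]=0;o[270:]=0;o[:,:225]=0;o[:,255:]=0
c=max(cv2.findContours(o,0,2)[0],key=cv2.contourArea);m=cv2.minAreaRect(c);print(m,onz("scene",[m[0]],.011))
go([.465,.191,.15],114.2)
```

```text
axis 24.29502659764125 0.07959940326409479 [0.50375 0.208  ] [0.4312  0.17525] [0.467475 0.191625]
[[0.46798148 0.19331847 0.011     ]]
[[0.46707564 0.19117744 0.022     ]]
((239.04322814941406, 248.3594512939453), (8.822577476501465, 23.306306838989258), 17.10272979736328) [[0.47004734 0.19594653 0.011     ]]
lin [104.4 329.3 -15.7] 346.0 rot [ -0.    0.1 -20.9] t 9.6 F [ 1.2 -0.4 -0.4]
```

play_rows(fingers=[0, 0, 0, 0, 0, 0, 0, 0, 0, 0, 0, 0], linear=[[8, 25, 0], [20, 65, 0], [34, 110, 0], [48, 155, 0], [62, 200, 0], [75, 245, 0], [88, 285, 0], [96, 312, 10], [101, 326, 20], [101, 330, 25], [101, 330, 30], [101, 330, 30]], rot=[[0, 0, -2], [0, 0, -4], [0, 0, -7], [0, 0, -10], [0, 0, -13], [0, 0, -16], [0, 0, -19], [0, 0, -20.9], [0, 0, -20.9], [0, 0, -20.9], [0, 0, -20.9], [0, 0, -20.9]])

```text
time_s: 10.8
position: [0.4685, 0.1909, 0.1019]
tcp_rot: [[-0.913, -0.408, -0.001], [-0.408, 0.913, -0.0], [0.001, -0.0, -1.0]]
force: [-0.5, -0.6, 0.2]
opening: 1.002
```

Run:
```python
from h import *
print(bot.read_state()["position"])
go([.468,.193,.003],114.2)
im=grab("top","t4");zoom(im,280,170,200,110,4,"zt4")
im=grab("scene","s4");zoom(im,200,190,200,150,4,"zs4")
```

```text
[0.46853007 0.19094059 0.10188183]
lin [-0.4  2.1 98.9] 99.0 rot [-0.  -0.  -0.1] t 10.8 F [-0.5 -0.6  0.2]
```

View pics/zt4.png

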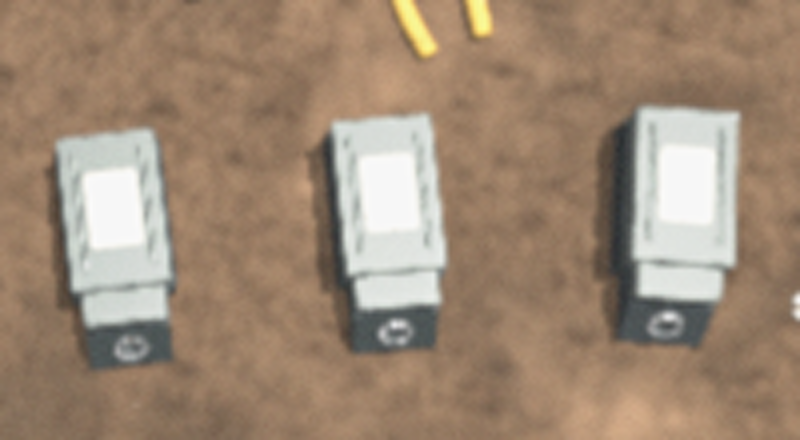

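View pics/zs4.png

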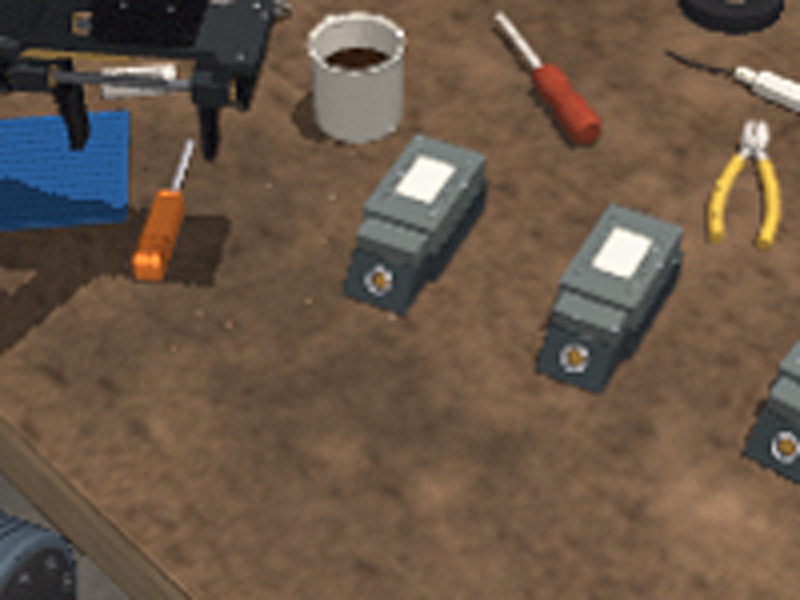

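The cases stand where they were, and B's hole is at top px (379,253), unchanged. Next I grip the pick.

play_rows(fingers=[0, 0, 0, 0, 0, 0, 255, 255, 255, 255, 255, 255, 255, 255, 255], linear=[[0, 2, 20], [0, 2, 55], [0, 2, 80], [0, 2, 94], [0, 2, 98], [0, 2, 98], [0, 2, 98], [0, 2, 98], [0, 2, 98], [0, 2, 98], [0, 2, 98], [0, 2, 98], [0, 2, 98], [0, 2, 98], [0, 2, 98]], rot=[[0, 0, 0], [0, 0, 0], [0, 0, 0], [0, 0, 0], [0, 0, 0], [0, 0, 0], [0, 0, 0], [0, 0, 0], [0, 0, 0], [0, 0, 0], [0, 0, 0], [0, 0, 0], [0, 0, 0], [0, 0, 0], [0, 0, 0]])

```text
time_s: 12.4
position: [0.4673, 0.1938, 0.0045]
tcp_rot: [[-0.912, -0.41, 0.0], [-0.41, 0.912, -0.0], [-0.0, -0.0, -1.0]]
force: [-0.0, -1.0, 0.5]
opening: 0.265
```

Run:
```python
from h import *
s=bot.read_state();print(s["position"],s["opening"]*87,s["force"])
im=grab("top","t5");zoom(im,200,210,100,100,6,"zt5")
```

```text
[0.46725064 0.19383857 0.00451402] 23.06415012068728 [-0.02852005 -0.99698737  0.54163746]
```

View pics/zt5.png

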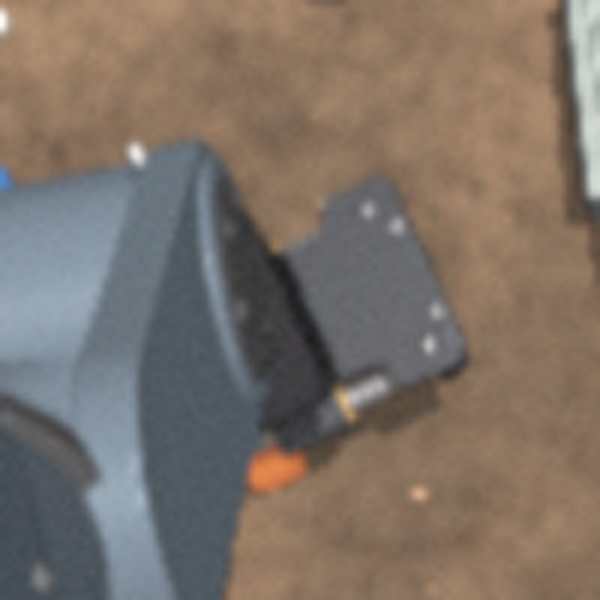

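```bash
cat >> h.py <<'E'
def Rpick(al,tilt=35):
    a,t=np.radians([al,tilt]);p=np.array([np.cos(t)*np.cos(a),np.cos(t)*np.sin(a),-np.sin(t)])
    x=-p;y=np.array([-np.sin(a),np.cos(a),0]);return np.c_[x,y,np.cross(x,y)]
TIP=np.array([-.1055,0,-.0065])
E
python3 - <<'E'
from h import *
R=Rpick(3.3);p=-R[:,0];hole=np.array([.5135,-.137,.018])
for b,up in((.060,.06),(.02,0)):
    tip=hole-b*p+[0,0,up];T=tip-R@TIP;print(T);go(T,R=R)
E
```

```text
[ 0.37443307 -0.14501855  0.16760241]
lin [ 223.5 -271.1 -163.1] 387.0 rot [-6.4 34.6 20.2] t 12.45 F [ 0.1 -0.6  0.5]
[ 0.40714482 -0.1431324   0.08465935]
lin [ 192.9 -282.8  -80.1] 352.0 rot [-6.4 34.6 20.2] t 12.45 F [ 0.1 -0.6  0.5]
```

play_rows(fingers=[255, 255, 255, 255, 255, 255, 255, 255, 255, 255, 255, 255, 255, 255, 255], linear=[[0, 0, -15], [0, 0, -50], [5, -5, -90], [25, -30, -120], [45, -65, -140], [75, -105, -145], [105, -145, -145], [130, -185, -145], [155, -225, -145], [180, -255, -145], [195, -275, -145], [205, -280, -140], [205, -281, -135], [205, -281, -133], [205, -281, -133]], rot=[[0, 0, 0], [0, 0, 0], [0, 0, 0], [-1, 5, 3], [-2, 9, 5], [-2.5, 13, 8], [-3, 17, 10], [-4, 22, 13], [-5, 27, 16], [-5.7, 31, 18], [-6.4, 34.6, 20.2], [-6.4, 34.6, 20.2], [-6.4, 34.6, 20.2], [-6.4, 34.6, 20.2], [-6.4, 34.6, 20.2]])

```text
time_s: 13.95
position: [0.3948, -0.1449, 0.1375]
tcp_rot: [[-0.817, -0.06, -0.573], [-0.05, 0.998, -0.033], [0.574, 0.002, -0.819]]
force: [-0.4, 0.0, -1.1]
opening: 0.25
```

Run:
```python
from h import *
s=bot.read_state();print(s["position"],s["tcp_rot"].round(3),s["joint_positions"].round(1))
R=Rpick(3.3);p=-R[:,0];hole=np.array([.5135,-.137,.018]);print("tip est",s["position"]+s["tcp_rot"]@TIP)
for b in (.03,.02): go(hole-b*p-R@TIP,R=R)
im=grab("top","t6");zoom(im,310,200,130,100,6,"zt6")
im=grab("scene","s6");zoom(im,280,200,130,100,6,"zs6")
```

```text
[ 0.39481452 -0.14488921  0.13752809] [[-0.817 -0.06  -0.573]
 [-0.05   0.998 -0.033]
 [ 0.574  0.002 -0.819]] [ -24.2   38.2   94.4  -15.6   79.7 -110.4]
tip est [ 0.48478265 -0.13941891  0.08231658]
lin [-30.5   1.   36.2] 47.0 rot [ 0.  -0.   0.2] t 13.95 F [-0.4  0.  -1.1]
lin [-40.5   0.9  36.2] 54.0 rot [ 0.  -0.   0.2] t 13.95 F [-0.4  0.  -1.1]
```

View pics/zt6.png

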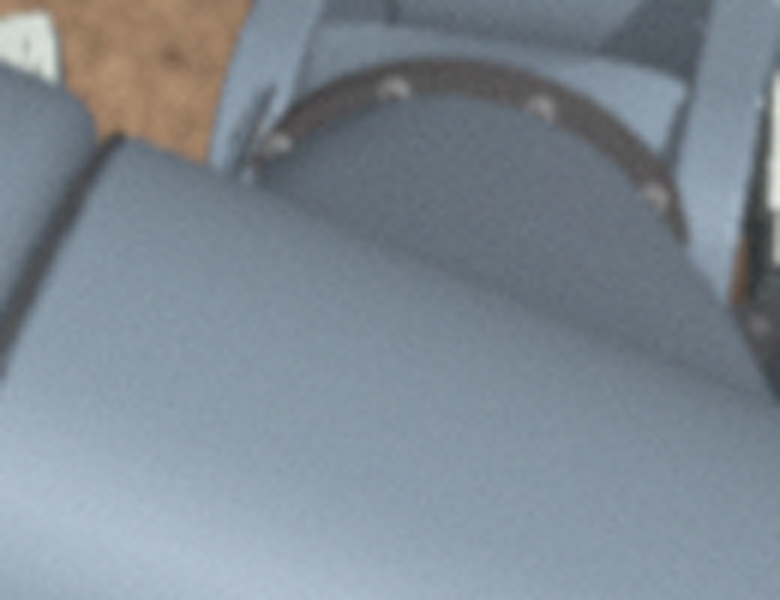

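View pics/zs6.png

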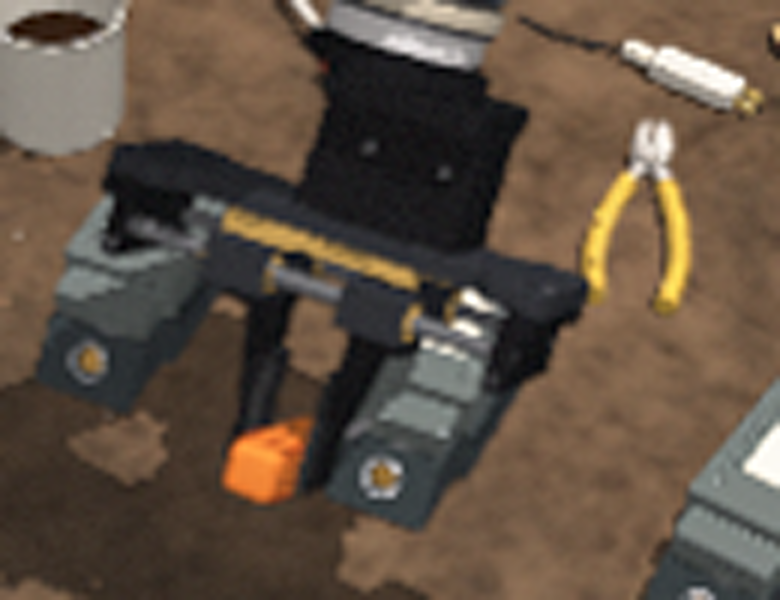

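play_rows(fingers=[255, 255, 255, 255, 255, 255, 255], linear=[[0, 1, 12], [-5, 1, 28], [-18, 1, 36], [-34, 1, 36.2], [-42, 1, 36.2], [-45, 1, 36.2], [-45, 1, 36.2]], rot=[[0, 0, 0], [0, 0, 0], [0, 0, 0], [0, 0, 0], [0, 0, 0], [0, 0, 0], [0, 0, 0]])

```text
time_s: 14.75
position: [0.4122, -0.1445, 0.0819]
tcp_rot: [[-0.818, -0.059, -0.572], [-0.048, 0.998, -0.033], [0.573, 0.0, -0.819]]
force: [-0.1, 0.7, -1.0]
opening: 0.252
```

Run:
```python
from h import *
s=bot.read_state()
R=Rpick(3.3);p=-R[:,0];hole=np.array([.5135,-.137,.018]);t=s["position"]+s["tcp_rot"]@TIP;print("tip est",t,"F",s["force"]);print(proj("scene",[t,hole]))
for b in (0,-.012,-.015): go(hole-b*p-R@TIP,R=R)
im=grab("scene","s7");zoom(im,280,210,130,100,6,"zs7")
```

```text
tip est [ 0.50223526 -0.13921887  0.02674449] F [-0.1435819   0.69803825 -0.97964606]
[[342.89655404 280.60608276]
 [343.95647404 279.8441776 ]]
lin [-14.3   1.7   0.6] 14.0 rot [-0.   0.   0.1] t 14.75 F [-0.1  0.7 -1. ]
lin [-26.3   1.7   0.6] 26.0 rot [-0.   0.   0.1] t 14.75 F [-0.1  0.7 -1. ]
lin [-29.3   1.6   0.6] 29.0 rot [-0.   0.   0.1] t 14.75 F [-0.1  0.7 -1. ]
```

View pics/zs7.png

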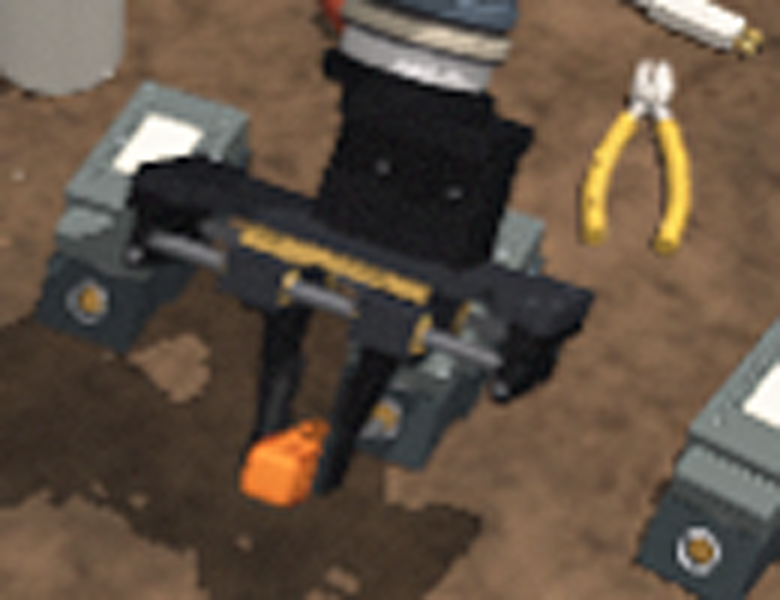

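play_rows(fingers=[255, 255, 255, 255, 255, 255, 255, 255], linear=[[0, 1.6, 0.6], [-5, 1.6, 0.6], [-10, 1.6, 0.6], [-14, 1.6, 0.6], [-17, 1.6, 0.6], [-20, 1.6, 0.6], [-23, 1.6, 0.6], [-23, 1.6, 0.6]], rot=[[0, 0, 0], [0, 0, 0], [0, 0, 0], [0, 0, 0], [0, 0, 0], [0, 0, 0], [0, 0, 0], [0, 0, 0]])

```text
time_s: 15.6
position: [0.4293, -0.1418, 0.0686]
tcp_rot: [[-0.817, -0.058, -0.574], [-0.048, 0.998, -0.033], [0.575, 0.001, -0.818]]
force: [-0.9, -0.5, 1.7]
opening: 0.251
```

Run:
```python
from h import *
s=bot.read_state()
R=Rpick(3.3);p=-R[:,0];hole=np.array([.5135,-.137,.018]);t=s["position"]+s["tcp_rot"]@TIP;print("tip depth",(t-hole)@p,"lat",R.T@(t-hole),"F tool",s["tcp_rot"].T@s["force"],s["moment"])
im=grab("scene","s8");zoom(im,280,210,130,100,6,"zs8")
```

```text
tip depth 0.007451164340528079 lat [-0.00745116  0.00013264  0.00059921] F tool [ 1.76196213 -0.4201131  -0.86951246] [-0.01349678 -0.13659799 -0.00867535]
```

View pics/zs8.png

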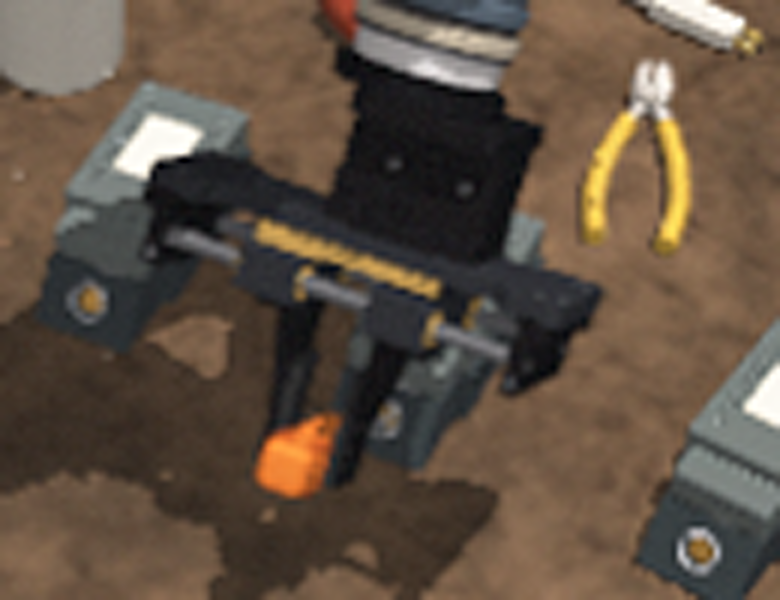

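play_rows(fingers=[255, 255, 255], linear=[[-1, 0, 0], [-2, 0, 0], [-2, 0, 0]], rot=[[0, 0, 0], [0, 0, 0], [0, 0, 0]])

```text
time_s: 15.95
position: [0.4309, -0.1417, 0.0677]
tcp_rot: [[-0.817, -0.058, -0.573], [-0.048, 0.998, -0.033], [0.574, 0.001, -0.819]]
force: [-3.3, 0.1, 4.6]
opening: 0.252
```

```bash
cat > d.py <<'E'
from h import *
s=bot.read_state()
R=Rpick(3.3);p=-R[:,0];hole=np.array([.5135,-.137,.018]);t=s["position"]+s["tcp_rot"]@TIP;print("tip depth",(t-hole)@p,"lat",R.T@(t-hole),"F tool",s["tcp_rot"].T@s["force"],s["moment"])
E
python3 d.py
```

```text
tip depth 0.009249826272621194 lat [-0.00924983  0.00010601  0.00029841] F tool [ 5.30329407  0.28376578 -1.88360363] [-0.00779404  0.19543456 -0.03153916]
```

Run:
```python
from h import *
im=grab("scene","s9");zoom(im,280,210,130,100,6,"zs9")
```

```text
(no output)
```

View pics/zs9.png

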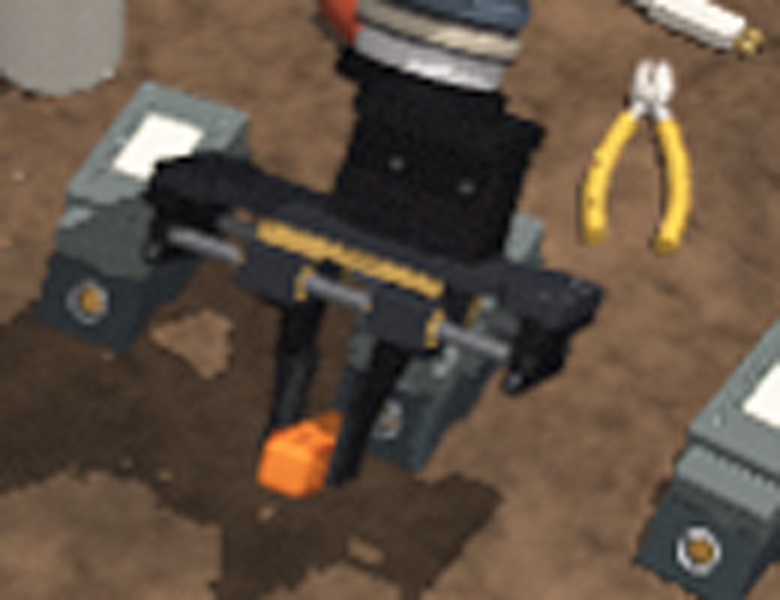

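play_rows(fingers=[255, 255, 255], linear=[[-1, 0, 0], [-1, 0, 0], [-1, 0, 0]], rot=[[0, 0, 0], [0, 0, 0], [0, 0, 0]])

```text
time_s: 16.3
position: [0.4321, -0.1417, 0.0668]
tcp_rot: [[-0.818, -0.058, -0.573], [-0.048, 0.998, -0.033], [0.574, 0.001, -0.819]]
force: [-2.3, 0.2, 5.6]
opening: 0.249
```

```bash
python3 d.py
python3 - <<'E'
from h import *
im=grab("scene","s10");zoom(im,280,200,130,100,6,"zs10")
E
```

```text
tip depth 0.01066949197653826 lat [-1.06694920e-02  9.38779908e-05  3.30951446e-04] F tool [ 5.13724191  0.29187003 -3.28990758] [0.02033094 0.14839219 0.0020963 ]
```

View pics/zs10.png

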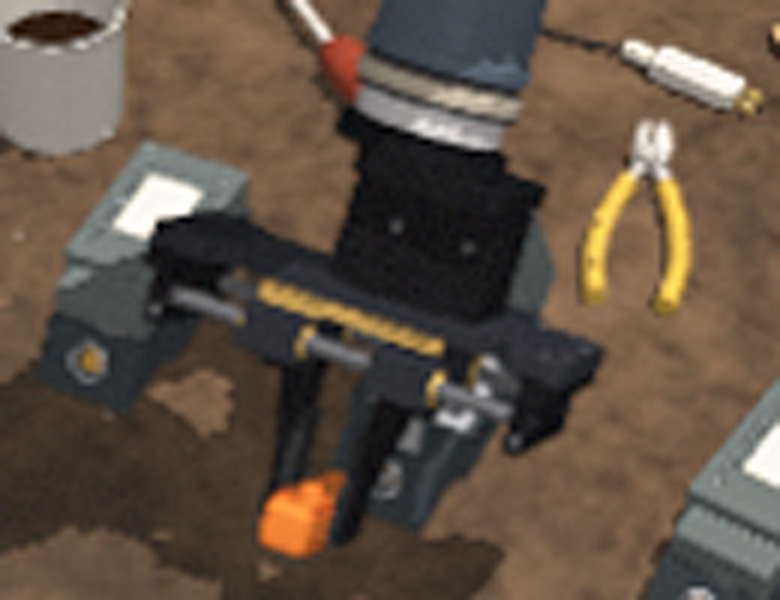

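The lid has started to swing. I'll hold still for a moment, then look again.

play_rows(fingers=[255, 255, 255, 255, 255, 255, 255, 255], linear=[[0, 0, 0], [0, 0, 0], [0, 0, 0], [0, 0, 0], [0, 0, 0], [0, 0, 0], [0, 0, 0], [0, 0, 0]], rot=[[0, 0, 0], [0, 0, 0], [0, 0, 0], [0, 0, 0], [0, 0, 0], [0, 0, 0], [0, 0, 0], [0, 0, 0]])

```text
time_s: 17.15
position: [0.4321, -0.1417, 0.0667]
tcp_rot: [[-0.818, -0.058, -0.573], [-0.048, 0.998, -0.033], [0.574, 0.001, -0.819]]
force: [-1.6, 0.9, 4.5]
opening: 0.252
```

```bash
python3 d.py
python3 - <<'E'
from h import *
im=grab("scene","s11");zoom(im,280,190,130,100,6,"zs11")
E
```

```text
tip depth 0.010760615168641529 lat [-1.07606152e-02  7.80556765e-05  3.43807396e-04] F tool [ 3.85068099  0.95639825 -2.83304646] [0.01566875 0.09760676 0.00494225]
```

View pics/zs11.png

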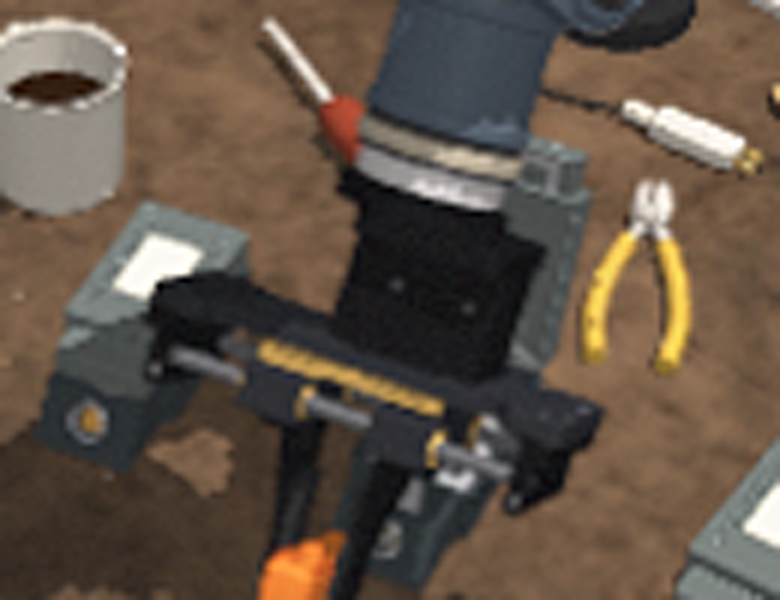

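The lid of B is fully open (upright at zoom (550,260)). I'll withdraw the pick and lay it back at its old place.

play_rows(fingers=[255, 255, 255, 255, 255, 255, 255], linear=[[5, 0, 0], [15, 0, 0], [30, 0, -2], [45, 0, -20], [50, 0, -55], [50, 0, -85], [50, 0, -95]], rot=[[0, 0, 0], [0, 0, 0], [0, 0, 0], [0, 0, 0], [0, 0, 0], [0, 0, 0], [0, 0, 0]])

```text
time_s: 17.9
position: [0.4479, -0.1417, 0.1756]
tcp_rot: [[-0.822, -0.058, -0.567], [-0.047, 0.998, -0.035], [0.568, -0.003, -0.823]]
force: [-0.3, 1.1, -0.2]
opening: 0.245
```

Run:
```python
from h import *
print(bot.read_state()["position"])
go([.467,.194,.15],114.2);go([.467,.194,.005],114.2)
im=grab("scene","s12");zoom(im,280,170,130,100,6,"zs12")
```

```text
[ 0.44790723 -0.14172727  0.1755793 ]
lin [-45.8 334.1  -1.6] 337.0 rot [  6.2 -34.2 -20.3] t 17.9 F [-0.3  1.1 -0.2]
lin [-128.2  334.5  117.8] 377.0 rot [  6.2 -34.2 -20.3] t 17.9 F [-0.3  1.1 -0.2]
```

View pics/zs12.png

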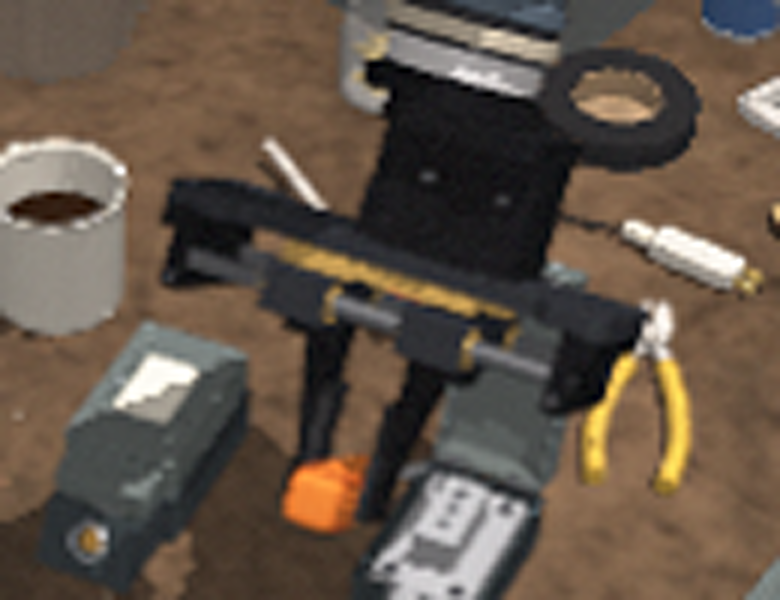

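play_rows(fingers=[255, 255, 255, 255, 255, 255, 255, 255, 255, 255, 255, 255], linear=[[-3, 25, 0], [-9, 65, 0], [-15, 110, 0], [-21, 155, 0], [-27, 200, 0], [-34, 245, -1], [-40, 285, -1], [-45, 318, 0], [-55, 332, 14], [-75, 334, 42], [-85, 334, 56], [-85, 334, 56]], rot=[[0.5, -3, -2], [1.2, -7, -4], [2, -11, -6.5], [2.8, -16, -9.5], [3.6, -20, -12], [4.4, -24.5, -14.5], [5.2, -29, -17.2], [6.2, -34.2, -20.3], [6.2, -34.2, -20.3], [6.2, -34.2, -20.3], [6.2, -34.2, -20.3], [6.2, -34.2, -20.3]])

```text
time_s: 19.15
position: [0.4598, 0.194, 0.0758]
tcp_rot: [[-0.912, -0.41, -0.016], [-0.411, 0.912, 0.0], [0.015, 0.007, -1.0]]
force: [-0.5, 0.2, -1.3]
opening: 0.246
```

Run:
```python
from h import *
s=bot.read_state();print(s["position"],s["force"])
go([.467,.194,.005],114.2)
im=grab("top","t13");zoom(im,200,200,200,120,4,"zt13")
im=grab("scene","s13");zoom(im,200,190,200,150,4,"zs13")
```

```text
[0.45977379 0.19397478 0.0757887 ] [-0.47161754  0.24827239 -1.30118627]
lin [-7.6 -3.4 70.7] 71.0 rot [ 0.4 -0.8  0. ] t 19.15 F [-0.5  0.2 -1.3]
```

View pics/zs13.png

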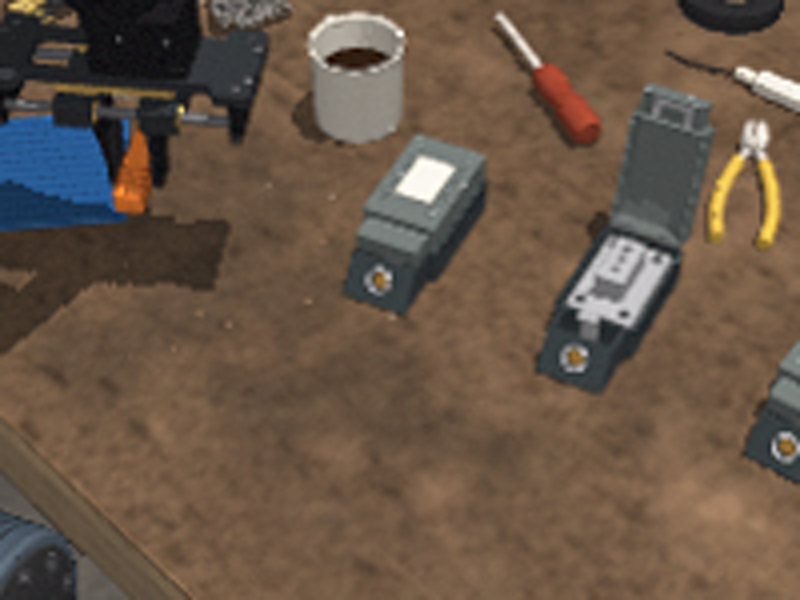

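View pics/zt13.png

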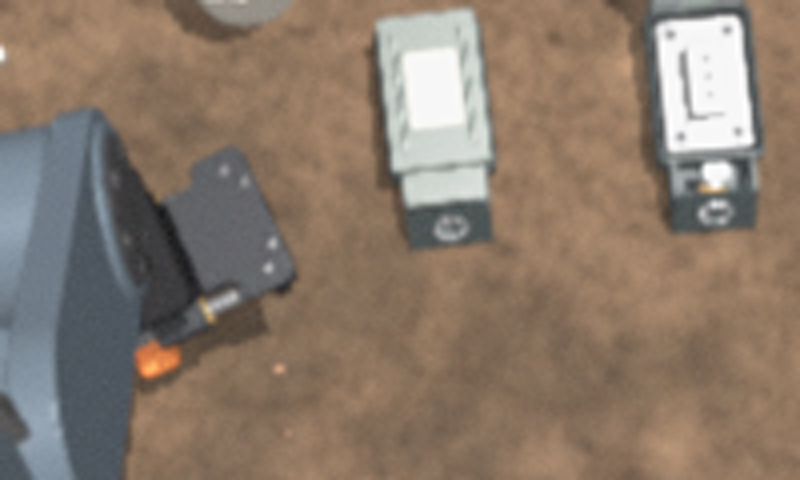

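Lid open, B stands with its insert visible at top px (376,221). Next I lay the pick down.

play_rows(fingers=[255, 255, 255, 255, 255, 255, 255, 0, 0, 0, 0, 0, 0, 0], linear=[[-2, -1, 15], [-5, -2, 40], [-7.6, -3.4, 60], [-7.6, -3.4, 66], [-7.6, -3.4, 69.5], [-7.6, -3.4, 70.5], [-7.6, -3.4, 70.5], [-7.6, -3.4, 70.5], [-7.6, -3.4, 70.5], [-7.6, -3.4, 70.5], [-7.6, -3.4, 55], [-7.6, -3.4, 20], [-7.6, -3.4, -25], [-7.6, -3.4, -65]], rot=[[0, 0, 0], [0, -0.8, 0], [0.4, -0.8, 0], [0.4, -0.8, 0], [0.4, -0.8, 0], [0.4, -0.8, 0], [0.4, -0.8, 0], [0.4, -0.8, 0], [0.4, -0.8, 0], [0.4, -0.8, 0], [0.4, -0.8, 0], [0.4, -0.8, 0], [0.4, -0.8, 0], [0.4, -0.8, 0]])

```text
time_s: 20.65
position: [0.4723, 0.1946, 0.1453]
tcp_rot: [[-0.912, -0.41, 0.008], [-0.41, 0.912, 0.001], [-0.008, -0.002, -1.0]]
force: [1.4, -0.2, -0.1]
opening: 0.802
```

Run:
```python
from h import *
s=bot.read_state();print(s["position"],s["force"],s["opening"])
im=cv2.imread("pics/t13.png");zoom(im,340,190,80,80,8,"zt13b")
im=grab("scene","s14");zoom(im,200,190,200,150,4,"zs14")
```

```text
[0.47233688 0.19457261 0.1453124 ] [ 1.35638237 -0.18027393 -0.10684784] 0.8018278607576299
```

View pics/zs14.png

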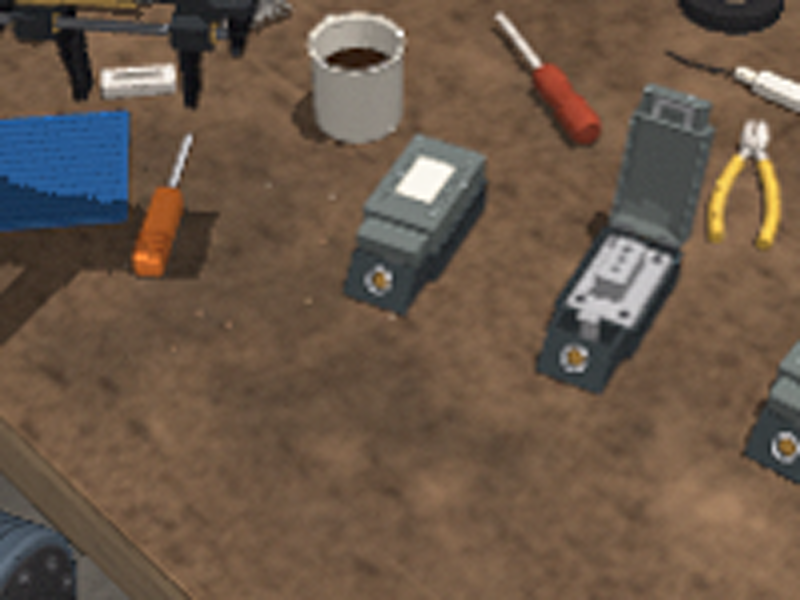

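View pics/zt13b.png

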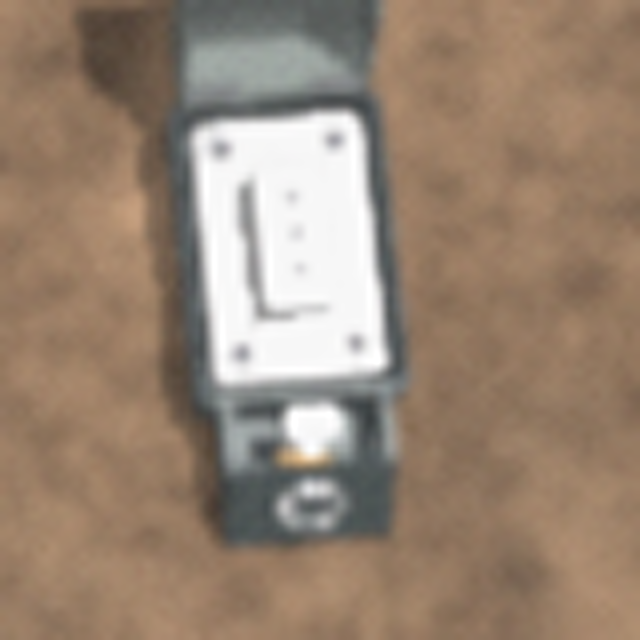

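Run:
```python
from h import *
c=onz("top",np.array([(190,122),(358,110),(388,370),(217,386)])/8+[340,190],.028)
m=c.mean(0);ax=(c[0]+c[1]-c[2]-c[3])[:2];print(m,np.degrees(np.arctan2(ax[1],ax[0])),np.linalg.norm(c[0]-c[1]),np.linalg.norm(ax)/2)
print(onz("top",[np.array((296,232))/8+[340,190]],.048))
p=proj("top",[[.4672,.1942,.022]]);print(p)
go([m[0]+.001,-.1325,.14],93.3)
```

```text
[ 0.58838114 -0.13143635  0.028     ] 3.8714872919239527 0.05044485625640548 0.07985552255143111
[[ 0.58852702 -0.13147742  0.048     ]]
[[239.29352913 274.6644382 ]]
lin [  31.9 -345.5   12.3] 347.0 rot [-0.1  1.1 21. ] t 20.7 F [2.2 0.3 3.2]
```

play_rows(fingers=[0, 0, 0, 0, 0, 0, 0, 0, 0, 0, 0, 0], linear=[[3, -25, 1], [6, -65, 2], [10, -110, 4], [14, -155, 5], [18, -200, 7], [22, -245, 9], [26, -285, 10], [29, -318, 11], [31, -338, 12], [32, -345, 12], [32, -345.5, 12], [32, -345.5, 12]], rot=[[0, 0.5, 2], [0, 1, 4], [0, 1, 7], [0, 1, 10], [0, 1, 13], [0, 1, 16], [0, 1, 18], [0, 1, 20], [0, 1.1, 21], [0, 1.1, 21], [0, 1.1, 21], [0, 1.1, 21]])

```text
time_s: 21.9
position: [0.5844, -0.1319, 0.1319]
tcp_rot: [[-0.998, -0.058, -0.012], [-0.058, 0.998, -0.002], [0.012, -0.001, -1.0]]
force: [0.4, 0.2, 0.2]
opening: 1.0
```

Run:
```python
from h import *
print(bot.read_state()["opening"])
go([.589,-.1318,.033],93.5)
im=grab("top","t15");zoom(im,150,200,150,110,5,"zt15")
```

```text
0.9998104089320529
lin [-5.8  0.  98.8] 99.0 rot [-0.1 -0.7 -0.2] t 21.9 F [0.4 0.2 0.2]
```

View pics/zt15.png

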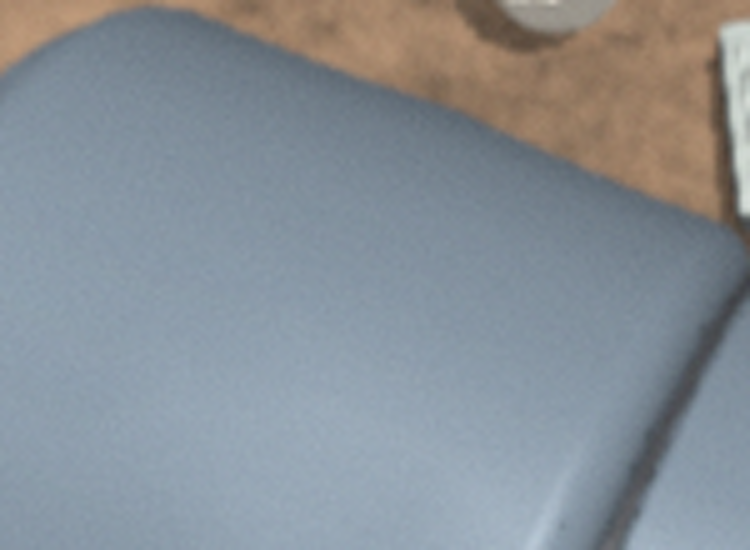

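The arm hides the pick here. I'll descend on the tang and stop at the tang height before closing.

play_rows(fingers=[0, 0, 0, 0, 0, 0, 0, 0], linear=[[-3, 0, 15], [-5.8, 0, 45], [-5.8, 0, 72], [-5.8, 0, 88], [-5.8, 0, 95], [-5.8, 0, 98], [-5.8, 0, 98], [-5.8, 0, 98]], rot=[[0, -0.7, 0], [0, -0.7, 0], [0, -0.7, -0.2], [0, -0.7, -0.2], [0, -0.7, -0.2], [0, -0.7, -0.2], [0, -0.7, -0.2], [0, -0.7, -0.2]])

```text
time_s: 22.75
position: [0.5907, -0.1336, 0.0351]
tcp_rot: [[-0.998, -0.06, 0.003], [-0.06, 0.998, -0.003], [-0.003, -0.003, -1.0]]
force: [0.5, 0.6, 0.7]
opening: 0.999
```

Run:
```python
from h import *
go([.589,-.1318,.033],93.5)
im=grab("scene","s16");zoom(im,290,180,120,100,6,"zs16")
```

```text
lin [1.6 1.9 2.1] 3.0 rot [-0.2  0.2 -0. ] t 22.75 F [0.5 0.6 0.7]
```

View pics/zs16.png

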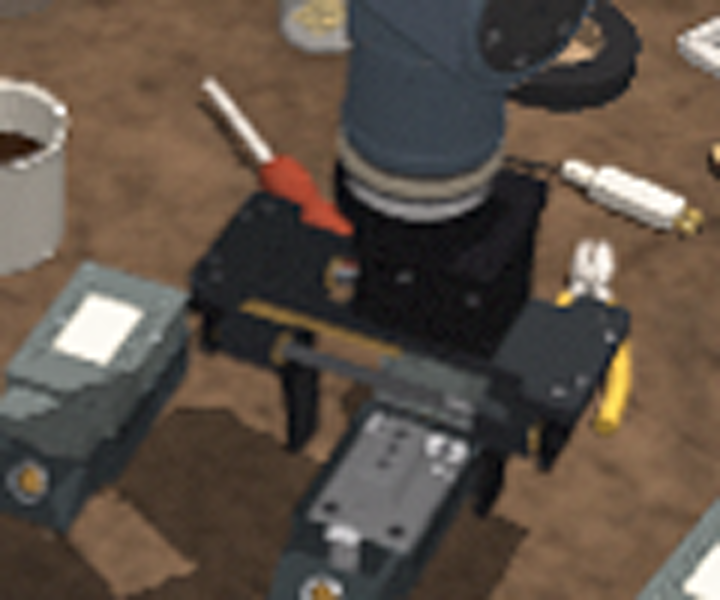

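play_rows(fingers=[0, 0, 255, 255, 255, 255, 255, 255, 255, 255, 255], linear=[[1, 1.5, 1], [1.5, 1.5, 1.5], [1.5, 1.5, 1.5], [1.5, 1.5, 1.5], [1.5, 1.5, 1.5], [1.5, 1.5, 1.5], [1.5, 1.5, 1.5], [1.5, 1.5, 1.5], [1.5, 1.5, 1.5], [1.5, 1.5, 1.5], [1.5, 1.5, 1.5]], rot=[[0, 0, 0], [0, 0, 0], [0, 0, 0], [0, 0, 0], [0, 0, 0], [0, 0, 0], [0, 0, 0], [0, 0, 0], [0, 0, 0], [0, 0, 0], [0, 0, 0]])

```text
time_s: 23.9
position: [0.5884, -0.1321, 0.0325]
tcp_rot: [[-0.998, -0.06, 0.002], [-0.06, 0.998, -0.002], [-0.001, -0.002, -1.0]]
force: [0.3, -0.9, 0.6]
opening: 0.265
```

play_rows(fingers=[255, 255, 255, 255, 255, 255, 255, 255, 255, 255], linear=[[0, 0, -3], [0, 0, -8], [0, 0, -14], [0, 0, -22], [0, 0, -35], [0, 0, -55], [0, 0, -80], [0, 0, -100], [0, 0, -110], [0, 0, -110]], rot=[[0, 0, 0], [0, 0, 0], [0, 0, 0], [0, 0, 0], [0, 0, 0], [0, 0, 0], [0, 0, 0], [0, 0, 0], [0, 0, 0], [0, 0, 0]])

```text
time_s: 24.9
position: [0.5894, -0.1323, 0.1448]
tcp_rot: [[-0.998, -0.06, 0.006], [-0.06, 0.998, -0.004], [-0.005, -0.005, -1.0]]
force: [1.1, 1.0, -5.5]
opening: 0.251
```

Run:
```python
from h import *
s=bot.read_state();print(s["position"],s["force"],s["opening"])
go([.4756,.3365,.15],127.3+0);go([.4756,.3365,.15],110)
im=grab("scene","s17");zoom(im,260,140,160,150,4,"zs17")
```

```text
[ 0.58937348 -0.13231573  0.14482101] [ 1.13892289  0.9545466  -5.49620775] 0.25090232235702303
lin [ 85.5 474.8  -7.8] 482.0 rot [ -0.3   0.2 -33.9] t 24.9 F [ 1.1  1.  -5.5]
lin [ 85.5 474.8  -7.8] 482.0 rot [ -0.3   0.3 -16.6] t 24.9 F [ 1.1  1.  -5.5]
```

View pics/zs17.png

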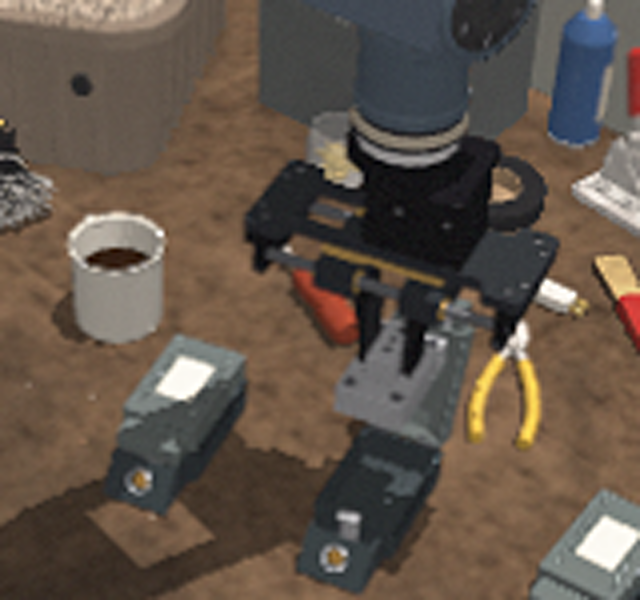

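play_rows(fingers=[255, 255, 255, 255, 255, 255, 255, 255, 255, 255, 255, 255, 255, 255, 255, 255], linear=[[4, 22, 0], [10, 58, -2], [17, 98, -5], [25, 140, -8], [33, 182, -8], [40, 224, -8], [48, 266, -8], [55, 308, -8], [63, 350, -8], [70, 390, -8], [77, 427, -8], [82, 454, -8], [85, 470, -8], [85.5, 475, -8], [85.5, 475, -8], [85.5, 475, -8]], rot=[[0, 0, -2], [0, 0, -5], [0, 0, -8], [0, 0, -11], [0, 0, -14], [0, 0, -17], [0, 0, -20], [0, 0, -23], [0, 0, -26], [0, 0, -29], [0, 0, -31], [0, 0, -33], [-0.3, 0.2, -33.9], [-0.3, 0.2, -33.9], [-0.3, 0.2, -33.9], [-0.3, 0.2, -33.9]])

```text
time_s: 26.55
position: [0.4747, 0.3358, 0.1488]
tcp_rot: [[-0.796, -0.605, -0.004], [-0.605, 0.796, -0.0], [0.003, 0.003, -1.0]]
force: [-0.1, 0.4, -5.2]
opening: 0.25
```

Run:
```python
from h import *
s=bot.read_state();print(s["position"],s["force"],s["opening"])
go([.4756,.3365,.034],127.3)
im=grab("scene","s18");zoom(im,160,140,200,150,4,"zs18")
```

```text
[0.47474918 0.33576143 0.14881113] [-0.08195068  0.40300957 -5.23471954] 0.24984306180483215
lin [ -1.5  -0.2 114.8] 115.0 rot [ 0.1 -0.2 -0. ] t 26.55 F [-0.1  0.4 -5.2]
```

View pics/zs18.png

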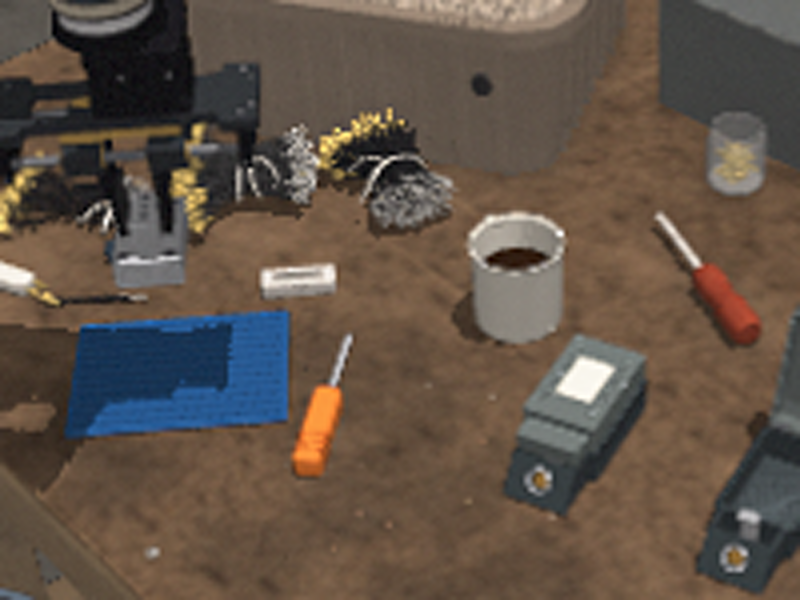

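play_rows(fingers=[255, 255, 255, 255, 255, 255, 255, 255, 255], linear=[[0, 0, 15], [-1, 0, 45], [-1.5, 0, 75], [-1.5, 0, 95], [-1.5, 0, 105], [-1.5, 0, 110], [-1.5, 0, 112], [-1.5, 0, 112], [-1.5, 0, 112]], rot=[[0, 0, 0], [0, -0.2, 0], [0, -0.2, 0], [0, -0.2, 0], [0, -0.2, 0], [0, -0.2, 0], [0, -0.2, 0], [0, -0.2, 0], [0, -0.2, 0]])

```text
time_s: 27.5
position: [0.4761, 0.3385, 0.0383]
tcp_rot: [[-0.795, -0.606, 0.001], [-0.606, 0.795, 0.004], [-0.004, 0.003, -1.0]]
force: [-1.0, 0.0, -5.5]
opening: 0.253
```

Run:
```python
from h import *
s=bot.read_state();print(s["force"])
go([.4756,.3365,.034],127.3)
```

```text
[-0.95734707  0.0456192  -5.47000369]
lin [ 1.6 -1.3  4.3] 5.0 rot [0.1 0.2 0. ] t 27.5 F [-1.   0.  -5.5]
```

Not in contact yet. I'll lower in small steps until the weight comes off.

play_rows(fingers=[255, 255, 255, 255, 255], linear=[[0, 0, 1.5], [0, 0, 3], [0, 0, 4], [0, 0, 4], [0, 0, 4]], rot=[[0, 0, 0], [0, 0, 0], [0, 0, 0], [0, 0, 0], [0, 0, 0]])

```text
time_s: 28.0
position: [0.4754, 0.3384, 0.0337]
tcp_rot: [[-0.795, -0.606, -0.0], [-0.606, 0.795, 0.004], [-0.002, 0.003, -1.0]]
force: [-0.3, 0.0, 0.4]
opening: 0.25
```

play_rows(fingers=[0, 0, 0, 0, 0, 0, 0, 0, 0, 0, 0, 0, 0], linear=[[0, 0, 0], [0, 0, 0], [0, 0, 0], [0, 0, 0], [0, 0, -5], [0, 0, -20], [0, 0, -50], [0, 0, -90], [0, 0, -130], [0, 0, -165], [0, 0, -190], [0, 0, -200], [0, 0, -200]], rot=[[0, 0, 0], [0, 0, 0], [0, 0, 0], [0, 0, 0], [0, 0, 0], [0, 0, 0], [0, 0, 0], [0, 0, 0], [0, 0, 0], [0, 0, 0], [0, 0, 0], [0, 0, 0], [0, 0, 0]])

```text
time_s: 29.3
position: [0.4762, 0.3379, 0.2354]
tcp_rot: [[-0.795, -0.606, 0.003], [-0.606, 0.795, 0.005], [-0.006, 0.002, -1.0]]
force: [0.6, -0.2, 0.2]
opening: 0.996
```

Run:
```python
from h import *
s=bot.read_state();print(s["position"],s["force"],s["opening"],s["time_s"])
im=grab("scene","s19");zoom(im,170,140,200,150,4,"zs19")
im=grab("top","t19")
```

```text
[0.47615322 0.33793646 0.23542873] [ 0.56430618 -0.1614567   0.1914386 ] 0.9957748675779484 29.3
```

View pics/s19.png

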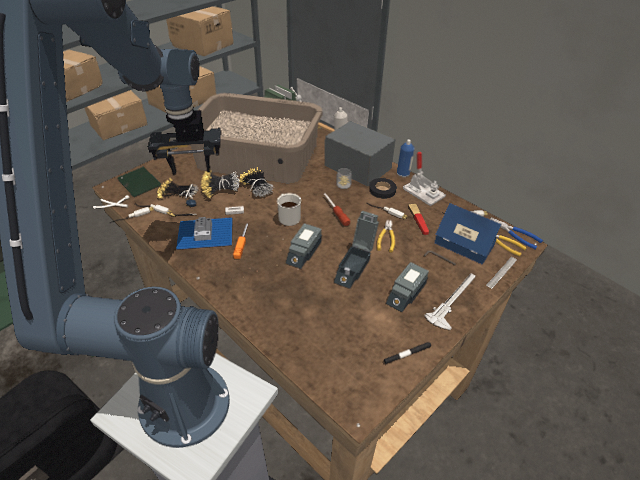

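View pics/t19.png

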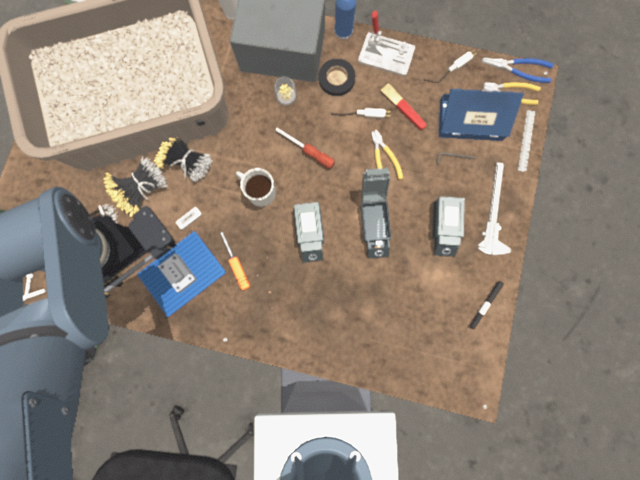

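View pics/zs19.png

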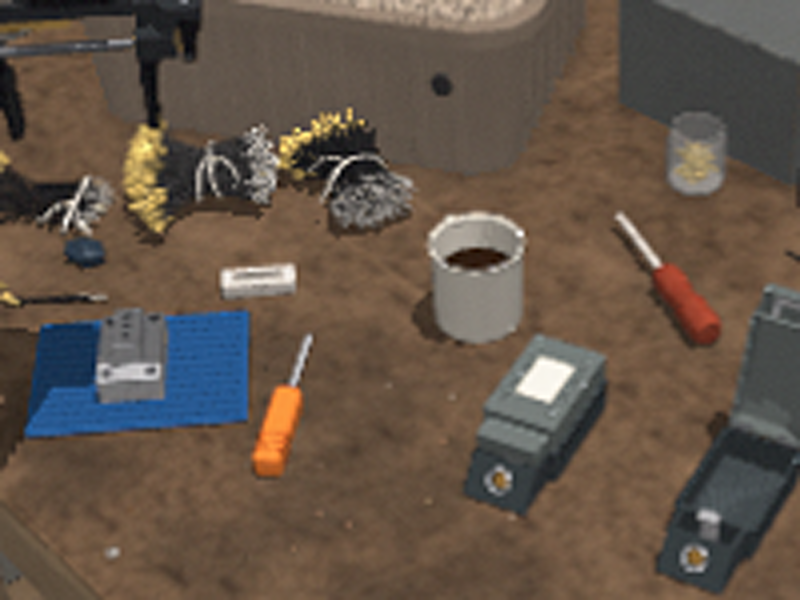

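The insert stands tang up on the mat (top px (180,273)) and the pick lies on the bench at (235,268). Cases A and C are shut and upright, B is open and empty, and the mug, gauge and pen are where they were. The arm is clear of everything.

```bash
python3 -c "
from rig import bot
print(bot.hand_in())"
```

```text
the job is handed in; nothing more can be done
None
```

The job is done and handed in at 29.4 s, well inside the 72 s limit, and the last pictures show everything as asked.

- **Hefting:** The left case pulled about 3 N when lifted and the middle one about 8 N, so the middle one is heavy. I did not lift the right case, since only one case is heavy. Both lifted cases were set back down upright.
- **Opening:** The pick went into the middle case's hole with about 5–6 N. The lid sprang fully open and the case did not slide. I then laid the pick back on the bench at about its old place.
- **Insert:** It weighed about 5.5 N when lifted, which fits steel. It now stands tang up near the middle of the blue mat.
- **Last checks:** The other two cases are shut and upright. The mug, gauge and pen look unmoved, and the gripper is open and about 0.2 m above everything.
- **What disagreed:**
  - The hole's position differed by about 2 mm between the two cameras, so I used the middle value.
  - The catch met the pin about 4 mm sooner than I had estimated, probably because I took the pick's reach past the grip as slightly too short.
  - The pin could not be seen during insertion, so I went by position and force until the lid moved.

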